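# Stow the pendant tray in the showcase

### The arm

A 7-joint arm with a two-finger parallel gripper is mounted at the origin on the work surface. World frame = base frame: x ahead of the robot, y to its left, z up, the work surface at z = 0. Lengths are in m, angles in rad, forces in N, time in s.
With the tool pointing down it reaches from about 0.425 to 0.8 m from the base axis. Payload 8.3 kg.
Tool frame: the origin (TCP) lies on the mounting face of the last link; the fingertips stand 173 mm ahead of it and the grasp point (between the pads) lies 155 mm ahead of it (arm.grip_point_offset is the z of the grasp point in the tool frame, in m); z points along the fingers, y is the line along which they close (so a half turn about z gives the same grasp; the last joint's range is limited). The gripper opens to 85 mm and grips with 20 to 120 N. Pads are 22 mm wide; open, the fingers measure 114 mm over their backs; the gripper's body (76 mm by 85 mm) begins 54 mm behind the grasp point. The pads swing forward as they close: fully open they stand 13 mm farther back than shut.
Start: joints at [-1.221, 0.383, 0.016, 1.37, -0.006, 1.388, -0.046], TCP at [0.251, 0.573, 0.405] pointing down, gripper open.
Joint ranges: [-2.95, 2.95], [-0.25, 2.06], [-1.52, 1.56], [0.18, 2.33], [-1.44, 4.58], [0.02, 2.06], [-3.01, 3.01]. Speed limits (rad/s): [2.39, 2.39, 3.01, 3.01, 3.14, 3.14, 3.14].

### API

Orientations are given as a unit quaternion [w, x, y, z].
In Python, from station import monitor, eyes, workorder, finder, arm gives the robot as it stands.
- The arm moves only by the shell command python3 -m pendant 'ROWS'. ROWS is JSON, a list of rows, each a list of 3 entries, a list of its own where there are three numbers: the shift along the tool's x, y, z each as a share of 0.06 m, from -1 to 1, then the turn, a rotation vector about the tool's x, y, z each as a share of 6 degrees, from -1 to 1, then the opening, from 0 (shut) to 1 (fully open). In form: [[[dx, dy, dz], [rx, ry, rz], fingers], ...]. A call has 1 to 5 rows; each row shifts and turns the commanded pose from where the row before left it, along the tool's axes as they then stand; what a row does not reach is not made up. A row lasts 1/8 s, in which the tool goes at most 62.5 mm and 10.7 degrees, less where a joint would pass 70% of its speed; a pose out of reach is approached as far as the arm can. A call with a number of a shift or a turn outside -1 to 1 is refused whole. A call with a gripper value outside its range is refused whole. The fingers move at their own pace and stop on an object; the grip force is fixed at half the most. Time passes only in rows, so rows that do not move let the fingers close. It gives the time, the measured TCP pose, the force, the opening and the grip force at its end, in the units of the state.
- monitor.get_obs(): the state, without advancing time (a new reading comes with each control period).
- eyes.read_camera(name): name is "side" or "top"; returns a dict with "frame" (400x640x3 uint8, red, green, blue), "camera_matrix" (3x3 intrinsics, pixels), "k1" (the pictures are not rectified: a ray, as slopes to the right and down, at radius r is drawn at 1 + k1 r^2 times it, then the intrinsics apply), "world_from_camera" (4x4, takes a point from camera to world coordinates). Camera axes: x right, y up, looking along -z (the intrinsics and any distortion apply to the point x, -y, -z); pixel columns grow to the right and rows downward; lengths in m; the calibration is good to about 2 mm. A picture is of the moment at which its call begins. There is no depth.
- workorder.hand_in(): hands the job in; it is judged then, once.
Trained networks look in a picture, given as the dict that the camera call returned (one of the last four; its "shot" number tells which), for a name from the list of things; names that differ only in an ending like _2 or _b are one class to them, and where a whole thing is asked for, a point or a joint stands for the part that bears it (a point fixed in the world has none). Each returns a list of dicts, best first, with "confidence" (0 to 1); they miss things now and then, are a little off and sometimes report something else, mostly with a low value. They report only what shows in the picture. A call takes as long as a camera call. They do not tell look-alikes from the thing itself.
- finder.silhouettes(thing, picture): "mask" (400x640 bool, what is visible of it) and "box" ([centre column, centre row, width, height] in pixels, round what is visible of it).
- finder.pinpoint(thing, picture): "at" ([row, column] in pixels: a listed point, or the origin of a listed thing).
The state is a dict: "time_s": time; "q": joint angles; "joint_velocities": joint speeds; "tau": joint torques, N m; "tool_pos": TCP position; "eef_rot": TCP orientation; "contact_force": force on the tool from outside, world axes, zero at the start; "moment": the same for the moment, N m; "gripper_width": opening from 0.0 (shut) to 1.0 (fully open); "finger_force": force on a finger pad.
Only numpy, scipy, OpenCV 4.12 (cv2) and the standard library are available. Lean on these libraries where they do the work, as an engineer would, in place of code of your own. Each camera call takes 0.05 s, during which the arm holds its last target. There are 200 camera calls.

### The job

Put the pendant tray away in the little showcase: its door stands half open in the way, so clear it, then push the tray gently along the runway, without lifting it, until it is wholly inside under the clear top, and shut the door fully behind it. Leave the cup, the magnifier and the tin where they are.

Things in the scene. Friction and masses are not known exactly. Their poses are not given: they have to be found in the camera images.
- case: pale wooden showcase fixed to the table. Origin: on the table under the middle of the bay's mouth; +x points into the bay, y across, z up. A runway board (top 8 mm above the table, 150 mm wide) runs from x = -350 to 160 mm; in front of the mouth it has two side lips 10 mm high and thick, 104 mm apart inside
- mouth (a point): middle of the mouth of the bay, on the runway's surface, axes as the case. The bay runs from here to a back wall at x = 148 mm; 104 mm wide, solid sides to y = +-75 mm. From x = 20 mm on it has a clear top, underside 54 mm, wooden frame up to 64 mm above the table; its first 20 mm are open above
- door (a joint): door angle in rad: 0 shut, 1.9 wide open; runway clear from about 1.6. Upright hinge at x = 0, y = -64 mm of the case; opening swings the free edge from the mouth towards the case's -x, over the runway. Dark wood, 124 mm long, 12 mm thick (outside the mouth plane when shut), from 22 to 58 mm above the table; it stays where it is left
- peg_top (a point): middle of the top of the door's upright round brass peg: 16 mm thick, it stands 36 mm above the door's upper edge (58 to 94 mm above the table); 105 mm along the door from the hinge and 6 mm outward from the mouth plane when shut
- tray: open wooden tray of pendants, 130 mm long (x), 94 mm wide (y), 30 mm high, walls 6 mm, six cells with navy and red pads; about 0.4 kg. It stands on the runway with its +x end towards the bay. Origin: middle of the underside. Delicate: push it with no more than about 15 N
- tray_rear (a point): middle of the tray's rear face (its -x end, the one away from the bay), 15 mm above its underside. The tray is wholly inside when this is past the mouth plane
- cup: white cup, 72 mm across, 85 mm high; origin middle of the underside; leave alone
- magnifier: magnifying glass lying flat: dark ring 70 mm across, 10 mm high, with an 85 mm black handle to its -x; origin under the middle of the lens; leave alone
- tin: round steel tin with brass lid, 68 mm across, 50 mm high; origin middle of the underside; leave alone
Not all that is in view belongs to the job. Of the things shaped like the tray, the wooden one is meant.

How it is judged:
At the end, for the whole second after the job is handed in: the tray lies flat on the floor of the bay, its rear face past the mouth plane (to within 3 mm), at rest, and the door is shut to within 0.06 rad (x of tray_rear in the frame of case between -0.003 and 0.025 m and y of tray_rear in the frame of case between -0.012 and 0.012 m and z of tray in the frame of case between 0.004 and 0.013 m and angle between tray's own z axis and vertical below 0.05 rad and value of joint door below 0.06 rad and linear speed of tray below 0.01 m/s); the robot touches nothing.
It fails at once if the robot presses on the tray with more than 18 N (contact force between any of the fingers, the arm and tray above 18 N).
It fails at once if the tray is lifted off its runway by more than 20 mm (height (world z) of tray above 0.028 m).
It fails at once if the tray is tipped by more than 0.2 rad (angle between tray's own z axis and vertical above 0.2 rad).
It fails at once if the cup, the magnifier or the tin is moved by more than 20 mm (distance of any of cup, magnifier, tin from where it was at the start of the episode above 0.02 m).
It also fails if it takes over 72 s, if anything falls off the work surface, if the arm or the gripper's body presses on something with over 40 N, if the wrist force passes 120 N, or if a joint passes its speed limit or range.

## Working session

There is one attempt and no reset: what is moved stays moved. The work goes in short steps, Python scripts to look and compute and a shell command to move; the robot and the scene stay as the last step left them, time stands still between calls to the robot, and variables do not carry over. Pictures are saved under pics/ and viewed, at most 10 in all, crops included, and the job is handed in when it is done.

```bash
mkdir -p pics; ls; cat > h.py <<'E'
import numpy as np, cv2
from station import monitor, eyes, workorder, finder, arm
def ray(p,row,col):
    K=np.array(p["camera_matrix"]);k=p["k1"];T=np.array(p["world_from_camera"])
    d=np.array([(col-K[0,2])/K[0,0],(row-K[1,2])/K[1,1]]);u=d.copy()
    for _ in range(30): u=d/(1+k*(u@u))
    return T[:3,3],T[:3,:3]@np.array([u[0],-u[1],-1])
def atz(p,row,col,z):
    o,d=ray(p,row,col);return o+d*(z-o[2])/d[2]
def proj(p,X):
    K=np.array(p["camera_matrix"]);k=p["k1"];T=np.array(p["world_from_camera"])
    c=T[:3,:3].T@(np.array(X)-T[:3,3]);u=np.array([c[0],-c[1]])/-c[2];u=u*(1+k*(u@u))
    return K[1,1]*u[1]+K[1,2],K[0,0]*u[0]+K[0,2]
def tri(rs):
    A=0;b=0
    for o,d in rs:
        d=d/np.linalg.norm(d);P=np.eye(3)-np.outer(d,d);A=A+P;b=b+P@o
    return np.linalg.solve(A,b)
E
python3 - <<'E'
from h import *
np.set_printoptions(precision=3,suppress=True)
s=monitor.get_obs();print(s["time_s"],s["tool_pos"],s["eef_rot"],s["contact_force"],s["gripper_width"])
for n in ["top","side"]:
    p=eyes.read_camera(n);cv2.imwrite(f"pics/{n}0.png",p["frame"][:,:,::-1])
    print(n,p["world_from_camera"],p["k1"])
    for t,z in [("mouth",.008),("peg_top",.094),("tray_rear",.023),("tray",.008),("case",0),("cup",0),("magnifier",0),("tin",0)]:
        for r in finder.pinpoint(t,p)[:3]: print(t,np.array(r["at"]),round(r["confidence"],2),atz(p,*r["at"],z))
E
```

```text
pics
0.0 [0.251 0.572 0.404] [-0.     0.205  0.979 -0.001] [ 1.018 -0.766 -0.529] 1.0029762414467163
top [[-0.003  0.999 -0.052  0.471]
 [-1.    -0.004 -0.012  0.041]
 [-0.012  0.052  0.999  1.368]
 [ 0.     0.     0.     1.   ]] 0.0349188131414472
mouth [216.5 311.8] 0.63 [0.484 0.072 0.008]
peg_top [210.9 340. ] 0.65 [ 0.501 -0.02   0.094]
tray_rear [170.3 466. ] 0.98 [ 0.637 -0.443  0.023]
tray_rear [250.2 370.3] 0.88 [ 0.372 -0.123  0.023]
tray_rear [203.7 408.4] 0.73 [ 0.526 -0.251  0.023]
tray [267.9 373.1] 0.7 [ 0.312 -0.133  0.008]
tray [164.8 450.8] 0.6 [ 0.657 -0.398  0.008]
tray [203.8 389.7] 0.57 [ 0.526 -0.192  0.008]
case [214.8 317.2] 0.74 [0.49  0.053 0.   ]
cup [218.8 203.5] 0.96 [0.478 0.44  0.   ]
magnifier [141.3 371. ] 0.88 [ 0.741 -0.132  0.   ]
tin [138.6 274.9] 0.68 [0.752 0.198 0.   ]
side [[ 0.981  0.12  -0.15   0.333]
 [-0.192  0.591 -0.784 -1.047]
 [-0.006  0.798  0.603  0.916]
 [ 0.     0.     0.     1.   ]] -0.06484182862397943
mouth [220.6 295.9] 0.98 [0.501 0.064 0.008]
peg_top [214.2 300.9] 0.81 [ 0.504 -0.015  0.094]
tray_rear [268.6 267.2] 0.91 [ 0.385 -0.145  0.023]
tray_rear [348.6 388.9] 0.85 [ 0.629 -0.459  0.023]
tray_rear [290.5 326.2] 0.64 [ 0.526 -0.255  0.023]
tray [331.4 390.1] 0.97 [ 0.652 -0.402  0.008]
tray [273.2 318. ] 0.95 [ 0.521 -0.175  0.008]
tray [269.4 246.2] 0.57 [ 0.328 -0.122  0.008]
case [220.6 297.3] 0.83 [0.506 0.073 0.   ]
case [165.1 275.6] 0.51 [0.483 0.416 0.   ]
cup [165.1 274.7] 0.69 [0.479 0.417 0.   ]
magnifier [254.6 391. ] 0.85 [ 0.747 -0.136 -0.   ]
tin [190.5 353.1] 0.9 [0.724 0.198 0.   ]
```

```bash
python3 -c "
import cv2
a=cv2.imread('pics/top0.png');b=cv2.imread('pics/side0.png')
cv2.imwrite('pics/topc.png',cv2.resize(a[110:310,180:500],None,fx=2.5,fy=2.5,interpolation=cv2.INTER_CUBIC))
cv2.imwrite('pics/sidec.png',cv2.resize(b[130:370,190:450],None,fx=2.5,fy=2.5,interpolation=cv2.INTER_CUBIC))"
```

```text
(no output)
```

View pics/topc.png

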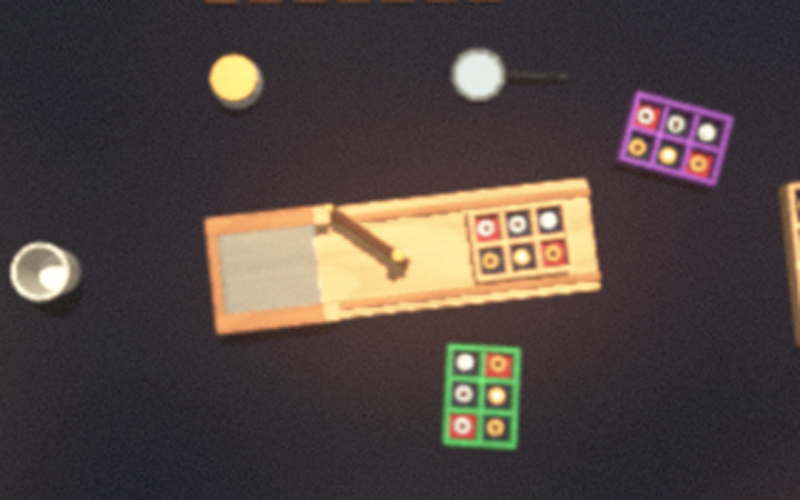

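View pics/sidec.png

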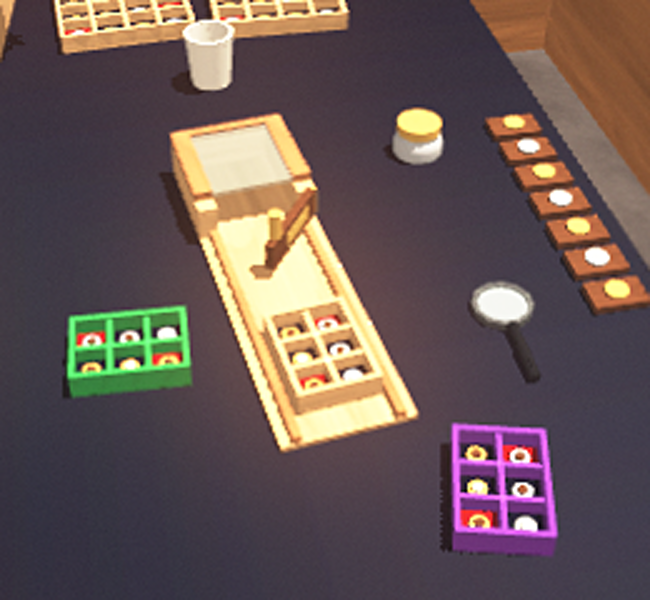

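```bash
cat >> h.py <<'E'
from scipy.optimize import least_squares
E
python3 - <<'E'
from h import *
np.set_printoptions(precision=3,suppress=True)
pt=eyes.read_camera("top");ps=eyes.read_camera("side")
# corners: crop px (col,row)
C=lambda x,y:(110+y/2.5,180+x/2.5)
S=lambda x,y:(130+y/2.5,190+x/2.5)
obs=[(pt,C(588,180),(-.35,-.075,.008)),(pt,C(600,290),(-.35,.075,.008)),(pt,C(205,218),(.16,-.075,.064)),(pt,C(217,334),(.16,.075,.064)),
(ps,S(283,449),(-.35,.075,.008)),(ps,S(417,413),(-.35,-.075,.008)),(ps,S(170,131),(.16,.075,.064)),(ps,S(282,114),(.16,-.075,.064))]
def W(q,X):
    c,s=np.cos(q[2]),np.sin(q[2]);return np.array([q[0]+c*X[0]-s*X[1],q[1]+s*X[0]+c*X[1],X[2]])
f=lambda q:np.concatenate([np.array(proj(p,W(q,X)))-m for p,m,X in obs])
r=least_squares(f,[.49,.065,1.57],loss="soft_l1");q=r.x;print(q,f(q).reshape(-1,2))
inv=lambda P:np.array([[np.cos(q[2]),np.sin(q[2])],[-np.sin(q[2]),np.cos(q[2])]])@(P[:2]-q[:2])
for t,i in [("peg_top",0),("tray_rear",0),("mouth",0),("tray",0)]:
    a=[];
    for p in (pt,ps):
        z={"peg_top":.094,"tray_rear":.023,"mouth":.008,"tray":.008}[t]
        for d in finder.pinpoint(t,p):
            P=atz(p,*d["at"],z);c=inv(P)
            if abs(c[1])<.13 : print(t,d["confidence"],P,c)
E
```

```text
[0.491 0.064 1.678] [[-1.05  -0.755]
 [-0.855 -0.028]
 [-0.516  0.313]
 [-0.898  0.281]
 [-0.254 -1.708]
 [ 0.637 -0.245]
 [ 0.653 -0.215]
 [-0.156 -1.524]]
peg_top 0.47 [ 0.502 -0.024  0.094] [-0.089 -0.001]
tray_rear 0.64 [ 0.528 -0.248  0.023] [-0.314 -0.003]
tray_rear 0.83 [ 0.526 -0.251  0.023] [-0.317 -0.001]
tray_rear 0.78 [ 0.388 -0.127  0.023] [-0.179  0.123]
tray_rear 0.59 [ 0.627 -0.457  0.023] [-0.533 -0.079]
tray_rear 0.59 [0.483 0.397 0.023] [ 0.332 -0.027]
tray_rear 0.47 [0.486 0.037 0.023] [-0.027  0.008]
mouth 0.82 [0.497 0.061 0.008] [-0.004 -0.005]
mouth 0.83 [0.488 0.07  0.008] [0.006 0.003]
tray 0.68 [ 0.653 -0.393  0.008] [-0.472 -0.112]
tray 0.64 [ 0.529 -0.197  0.008] [-0.263 -0.01 ]
tray 0.9 [ 0.653 -0.403  0.008] [-0.482 -0.111]
tray 0.79 [ 0.524 -0.176  0.008] [-0.243 -0.007]
```

```bash
cat >> h.py <<'E'
Q=np.array([.491,.064,1.678])
def incase(P):
    c,s=np.cos(Q[2]),np.sin(Q[2]);return np.array([[c,s],[-s,c]])@(np.array(P)[:2]-Q[:2])
def st():
    from scipy.spatial.transform import Rotation as R
    s=monitor.get_obs();w=s["eef_rot"];M=R.from_quat(list(w[1:])+[w[0]]).as_matrix()
    print("t",round(s["time_s"],2),"case",np.round(incase(s["tool_pos"])*1e3,1),"z",round(s["tool_pos"][2]*1e3,1),
     "toolx-vs-casex deg",round(np.degrees(np.arctan2(M[1,0],M[0,0])-Q[2]),2),"tilt",np.round(M[:2,2],3),"F",np.round(s["contact_force"],1),"g",round(s["gripper_width"],2))
E
python3 -m pendant '[[[0,0,0],[0,0,1],0],[[0,0,0],[0,0,1],0],[[0,0,0],[0,0,1],0],[[0,0,0],[0,0,1],0],[[0,0,0],[0,0,1],0]]'
python3 -m pendant '[[[0,0,0],[0,0,1],0],[[0,0,0],[0,0,1],0],[[0,0,0],[0,0,1],0],[[0,0,0],[0,0,1],0],[[0,0,0],[0,0,1],0]]'
python3 -c "from h import *;st()"
```

```text
time_s: 2.02
tool_pos: [0.2507, 0.5725, 0.4047]
eef_rot: [-0.0, 0.453, 0.892, -0.0]
contact_force: [-0.7, 0.0, 0.5]
gripper_width: -0.002
finger_force: 0.0
time_s: 2.65
tool_pos: [0.2507, 0.5725, 0.4047]
eef_rot: [-0.0, 0.668, 0.744, -0.0]
contact_force: [-0.2, 0.9, -0.7]
gripper_width: 0.002
finger_force: 0.0
t 2.65 case [531.3 184.5] z 404.7 toolx-vs-casex deg 0.01 tilt [-0. -0.] F [-0.2  0.9 -0.7] g 0.0
```

```bash
python3 -m pendant '[[[-0.94,0.235,0],[0,0,0],0],[[-0.94,0.235,0],[0,0,0],0],[[-0.94,0.235,0],[0,0,0],0],[[-0.94,0.235,0],[0,0,0],0],[[-0.94,0.235,0],[0,0,0],0]]'
python3 -m pendant '[[[-0.94,0.235,0],[0,0,0],0],[[-0.94,0.235,0],[0,0,0],0],[[-0.94,0.235,0],[0,0,0],0],[[-0.94,0.235,0],[0,0,0],0],[[-0.94,0.235,0],[0,0,0],0]]'
python3 -m pendant '[[[-0.94,0.235,0],[0,0,0],0],[[0,0,0],[0,0,0],0]]'
python3 -c "from h import *;st()"
```

```text
time_s: 3.28
tool_pos: [0.3524, 0.2981, 0.405]
eef_rot: [-0.0, 0.667, 0.745, 0.0]
contact_force: [1.0, 0.1, 1.7]
gripper_width: -0.0
finger_force: 0.0
time_s: 3.9
tool_pos: [0.4534, 0.0256, 0.4051]
eef_rot: [0.0, 0.667, 0.745, 0.001]
contact_force: [2.1, 0.5, 0.2]
gripper_width: 0.002
finger_force: 0.0
time_s: 4.15
tool_pos: [0.4739, -0.0319, 0.4052]
eef_rot: [0.001, 0.67, 0.742, -0.0]
contact_force: [0.2, 0.4, 0.9]
gripper_width: -0.003
finger_force: 0.0
t 4.15 case [-93.5  27.3] z 405.2 toolx-vs-casex deg -0.27 tilt [ 0.001 -0.001] F [0.2 0.4 0.9] g -0.0
```

```bash
python3 -m pendant '[[[0.11,-0.08,0.92],[0,0,0],0],[[0,0,0.92],[0,0,0],0],[[0,0,0.5],[0,0,0],0],[[0,0,0.42],[0,0,0],0],[[0,0,0],[0,0,0],0]]'
python3 - <<'E'
from h import *
st();p=eyes.read_camera("side");a=p["frame"][150:300,220:380,::-1]
cv2.imwrite("pics/s1.png",cv2.resize(a,None,fx=4,fy=4,interpolation=cv2.INTER_CUBIC))
E
```

```text
time_s: 4.78
tool_pos: [0.4671, -0.0201, 0.2377]
eef_rot: [-0.001, 0.667, 0.746, -0.002]
contact_force: [-0.5, -0.8, 0.1]
gripper_width: 0.001
finger_force: 0.0
t 4.78 case [-81.1  32.8] z 237.7 toolx-vs-casex deg 0.26 tilt [-0.004 -0.001] F [-0.5 -0.8  0.1] g 0.0
```

View pics/s1.png

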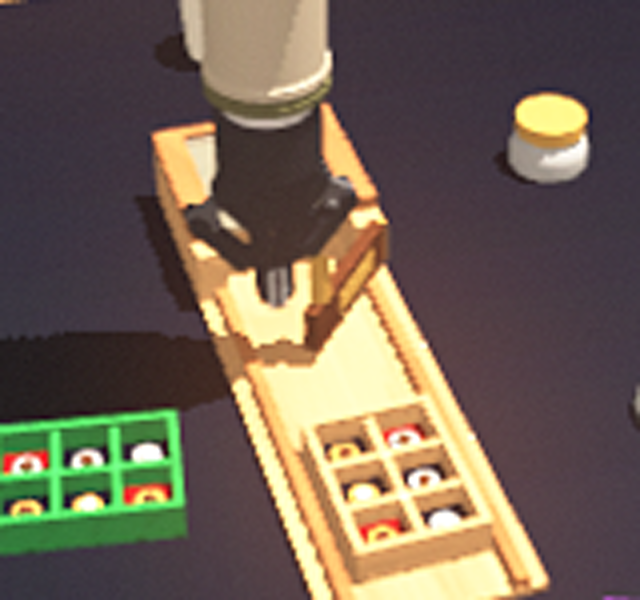

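```bash
python3 -m pendant '[[[-0.09,0.25,0],[0,0,0],0],[[-0.17,0.3,0],[0,0,0],0],[[-0.12,0.33,0],[0,0,0],0],[[-0.03,0.35,0],[0,0,0],0],[[0.03,0.2,0],[0,0,0],0]]'
python3 - <<'E'
from h import *
st()
for n in ("side","top"):
    p=eyes.read_camera(n)
    for d in finder.pinpoint("peg_top",p)[:2]: print(n,d["confidence"],incase(atz(p,*d["at"],.094)))
E
```

```text
time_s: 5.45
tool_pos: [0.557, -0.0339, 0.2405]
eef_rot: [0.001, 0.667, 0.745, 0.001]
contact_force: [-0.5, 0.1, -0.0]
gripper_width: -0.001
finger_force: 0.4
t 5.45 case [-104.4  -55.1] z 240.5 toolx-vs-casex deg 0.21 tilt [0.002 0.   ] F [-0.5  0.1 -0. ] g -0.0
side 0.65 [-0.32542386  0.02686683]
```

```bash
python3 -m pendant '[[[0.03,0.2,0],[0,0,0],0],[[0.02,0.17,0],[0,0,0],0],[[0,0,0],[0,0,0],0],[[0,-0.2,0],[0,0,0],0],[[0,-0.3,-1],[0,0,0],0]]'
python3 -m pendant '[[[-0.9,-0.4,-0.9],[0,0,0],0.4],[[-0.9,0,0],[0,0,0],0.4],[[-0.9,0,0],[0,0,0],0.4],[[-0.9,0,0],[0,0,0],0.4],[[0,0,0],[0,0,0],0.4]]'
python3 - <<'E'
from h import *
st()
for n in ("side","top"):
    p=eyes.read_camera(n)
    for t,z in (("peg_top",.094),("tray_rear",.023),("tray",.008)):
      for d in finder.pinpoint(t,p)[:3]: print(t,n,round(d["confidence"],2),incase(atz(p,*d["at"],z)))
    if n=="side":
      a=p["frame"][150:350,220:420,::-1]
      cv2.imwrite("pics/s2.png",cv2.resize(a,None,fx=3,fy=3,interpolation=cv2.INTER_CUBIC))
E
```

```text
time_s: 6.28
tool_pos: [0.5453, -0.0313, 0.2954]
eef_rot: [-0.003, 0.667, 0.745, -0.004]
contact_force: [1.2, 0.2, 1.3]
gripper_width: 0.003
finger_force: 0.0
time_s: 6.9
tool_pos: [0.5489, -0.2428, 0.3412]
eef_rot: [0.001, 0.67, 0.742, -0.001]
contact_force: [-0.4, 1.0, -0.9]
gripper_width: 0.398
finger_force: 0.0
t 6.9 case [-311.2  -24.8] z 341.2 toolx-vs-casex deg -0.32 tilt [-0.001 -0.003] F [-0.4  1.  -0.9] g 0.4
peg_top side 0.42 [-0.08662136 -0.10933142]
tray_rear side 0.94 [-0.18900135  0.12285099]
tray_rear side 0.78 [-0.53168433 -0.09062769]
tray_rear side 0.57 [-0.32280375 -0.00786147]
tray side 0.94 [-0.4751333  -0.11063856]
tray side 0.82 [-0.18086806  0.18818317]
tray side 0.61 [-0.24431561 -0.00362787]
peg_top top 0.58 [-0.10502044 -0.10162572]
tray_rear top 0.75 [-0.52077169 -0.08659736]
tray_rear top 0.56 [-0.3207838  -0.01289658]
tray_rear top 0.56 [-0.17080277  0.13335605]
tray top 0.85 [-0.17508    0.1944821]
tray top 0.76 [-0.47079087 -0.11294545]
tray top 0.57 [-0.25124783 -0.00918062]
```

View pics/s2.png

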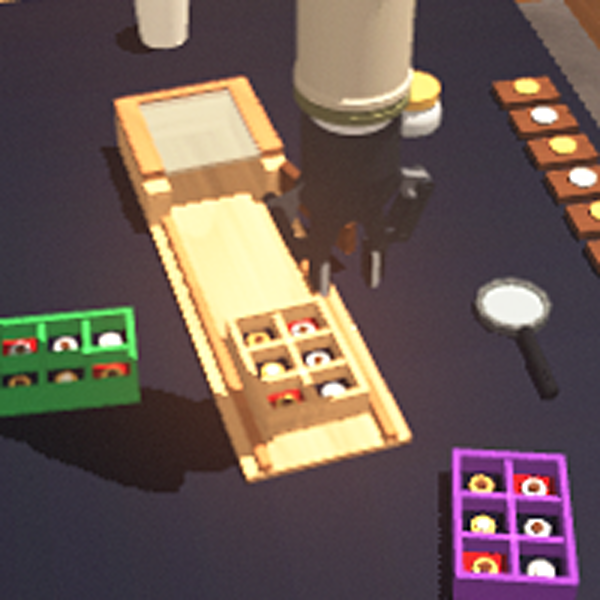

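```bash
python3 -m pendant '[[[-0.85,-0.31,0],[0,0,0],0.4],[[0,0,0.9],[0,0,0],0.4],[[0,0,0.9],[0,0,0],0.4],[[0,0,0.7],[0,0,0],0.4],[[0,0,0],[0,0,0],0.4]]'
python3 - <<'E'
from h import *
st()
p=eyes.read_camera("side")
for t,z in (("tray_rear",.023),("tray",.008)):
    for d in finder.pinpoint(t,p)[:3]: print(t,round(d["confidence"],2),incase(atz(p,*d["at"],z)))
a=p["frame"][200:360,250:410,::-1]
cv2.imwrite("pics/s3.png",cv2.resize(a,None,fx=3.7,fy=3.7,interpolation=cv2.INTER_CUBIC))
E
```

```text
time_s: 7.92
tool_pos: [0.5378, -0.2881, 0.1881]
eef_rot: [-0.003, 0.666, 0.746, -0.001]
contact_force: [-0.2, -0.0, 1.1]
gripper_width: 0.399
finger_force: 0.0
t 7.92 case [-355.    -8.9] z 188.1 toolx-vs-casex deg 0.26 tilt [-0.006  0.003] F [-0.2 -0.   1.1] g 0.4
tray_rear 0.83 [-0.32098071 -0.00326067]
tray_rear 0.77 [-0.54009406 -0.0811563 ]
tray_rear 0.59 [-0.2000676   0.13019827]
tray 0.88 [-0.18835216  0.19240236]
tray 0.78 [-0.49218258 -0.10379941]
tray 0.75 [-0.24728676 -0.00670371]
```

View pics/s3.png

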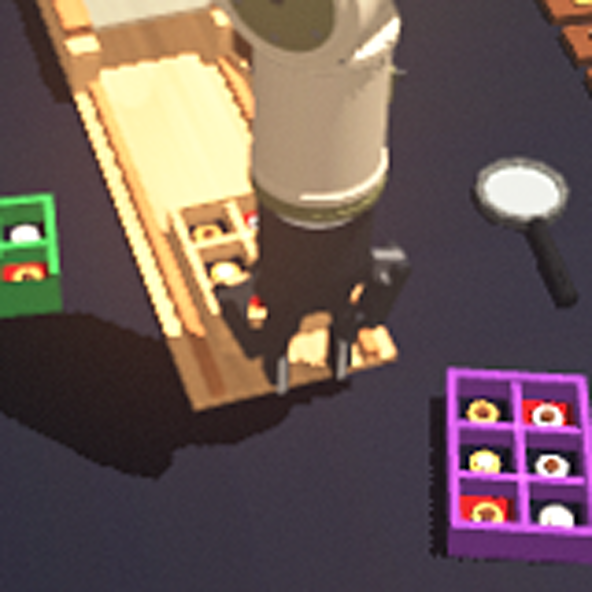

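```bash
python3 -m pendant '[[[0.1,-0.05,0],[0,0,0],0.4],[[0.08,0,0],[0,0,0],0.4],[[0.06,0,0],[0,0,0],0.4],[[0.05,0,0],[0,0,0],0.4],[[0.05,0,0],[0,0,0],0.4]]'
python3 -m pendant '[[[0.05,0,0],[0,0,0],0.4],[[0.05,0,0],[0,0,0],0.4],[[0.05,0,0],[0,0,0],0.4],[[0.05,0,0],[0,0,0],0.4],[[0.05,0,0],[0,0,0],0.4]]'
python3 -m pendant '[[[0.06,0,0],[0,0,0],0.4],[[0.06,0,0],[0,0,0],0.4],[[0.06,0,0],[0,0,0],0.4],[[0.06,0,0],[0,0,0],0.4],[[0.06,0,0],[0,0,0],0.4]]'
python3 - <<'E'
from h import *
st()
for n in ("side","top"):
    p=eyes.read_camera(n)
    for t,z in (("tray_rear",.023),("tray",.008)):
        for d in finder.pinpoint(t,p)[:3]: print(t,round(d["confidence"],2),incase(atz(p,*d["at"],z)))
E
```

```text
time_s: 8.7
tool_pos: [0.5336, -0.2695, 0.1911]
eef_rot: [-0.0, 0.667, 0.745, -0.0]
contact_force: [-0.4, 0.4, -0.8]
gripper_width: 0.396
finger_force: 0.0
time_s: 9.32
tool_pos: [0.5318, -0.2549, 0.1911]
eef_rot: [0.0, 0.667, 0.745, -0.0]
contact_force: [-0.3, -2.0, -1.7]
gripper_width: 0.397
finger_force: 0.9
time_s: 9.95
tool_pos: [0.5299, -0.2367, 0.1911]
eef_rot: [-0.0, 0.667, 0.745, -0.0]
contact_force: [0.1, -2.8, -1.1]
gripper_width: 0.404
finger_force: 0.9
t 9.95 case [-303.1   -6.5] z 191.1 toolx-vs-casex deg 0.21 tilt [-0. -0.] F [ 0.1 -2.8 -1.1] g 0.4
tray_rear 0.93 [-0.19369814  0.13379756]
tray_rear 0.87 [-0.29449095 -0.00756551]
tray_rear 0.8 [-0.53772287 -0.0782334 ]
tray 0.82 [-0.22202972  0.00024932]
tray 0.8 [-0.18202196  0.19092295]
tray 0.78 [-0.48325711 -0.10290987]
tray_rear 0.95 [-0.29162196 -0.00673869]
tray_rear 0.76 [-0.51882786 -0.08951635]
tray_rear 0.6 [-0.17688721  0.13269109]
tray 0.7 [-0.46186574 -0.11157636]
tray 0.66 [-0.17109521  0.19405135]
tray 0.63 [-0.23814613 -0.01574432]
```

```bash
python3 -m pendant '[[[0.08,0,0],[0,0,0],0.4],[[0.1,0,0],[0,0,0],0.4],[[0.1,0,0],[0,0,0],0.4],[[0.1,0,0],[0,0,0],0.4],[[0.1,0,0],[0,0,0],0.4]]' | grep -A3 tool_pos
python3 -m pendant '[[[0.1,0,0],[0,0,0],0.4],[[0.1,0,0],[0,0,0],0.4],[[0.1,0,0],[0,0,0],0.4],[[0.1,0,0],[0,0,0],0.4],[[0.1,0,0],[0,0,0],0.4]]' | grep contact
python3 -m pendant '[[[0.1,0,0],[0,0,0],0.4],[[0.1,0,0],[0,0,0],0.4],[[0.1,0,0],[0,0,0],0.4],[[0.1,0,0],[0,0,0],0.4],[[0.1,0,0],[0,0,0],0.4]]' | grep contact
python3 -m pendant '[[[0.1,0,0],[0,0,0],0.4],[[0.1,0,0],[0,0,0],0.4],[[0.1,0,0],[0,0,0],0.4],[[0.1,0,0],[0,0,0],0.4],[[0.1,0,0],[0,0,0],0.4]]' | grep contact
python3 -m pendant '[[[0.1,0,0],[0,0,0],0.4],[[0.1,0,0],[0,0,0],0.4],[[0.08,0,0],[0,0,0],0.4],[[0.05,0,0],[0,0,0],0.4],[[0,0,0],[0,0,0],0.4]]' | grep contact
python3 - <<'E'
from h import *
st()
for n in ("side","top"):
    p=eyes.read_camera(n)
    for t,z in (("tray_rear",.023),("tray",.008),("peg_top",.094)):
        for d in finder.pinpoint(t,p)[:4]:
          c=incase(atz(p,*d["at"],z))
          if abs(c[1])<.05 or t=="peg_top": print(n,t,round(d["confidence"],2),c)
    a=p["frame"][130:330,240:440,::-1]
    cv2.imwrite("pics/4%s.png"%n,cv2.resize(a,None,fx=3,fy=3,interpolation=cv2.INTER_CUBIC))
E
```

```text
tool_pos: [0.5267, -0.2079, 0.1912]
eef_rot: [0.0, 0.667, 0.745, -0.0]
contact_force: [0.1, -2.4, 0.9]
gripper_width: 0.397
contact_force: [-0.1, -3.7, 1.5]
contact_force: [0.7, -3.6, 2.6]
contact_force: [0.9, -4.5, 3.0]
contact_force: [0.7, -0.4, -0.1]
t 13.38 case [-164.   -6.] z 190.8 toolx-vs-casex deg 0.25 tilt [-0.001  0.001] F [ 0.7 -0.4 -0.1] g 0.4
side tray_rear 0.64 [-0.17080788 -0.00019393]
side tray 0.55 [-0.08770188 -0.00176201]
side peg_top 0.45 [-0.09300805 -0.10080275]
top tray_rear 0.69 [-0.15156497 -0.00148737]
top peg_top 0.64 [-0.10604382 -0.09380134]
```

View pics/4side.png

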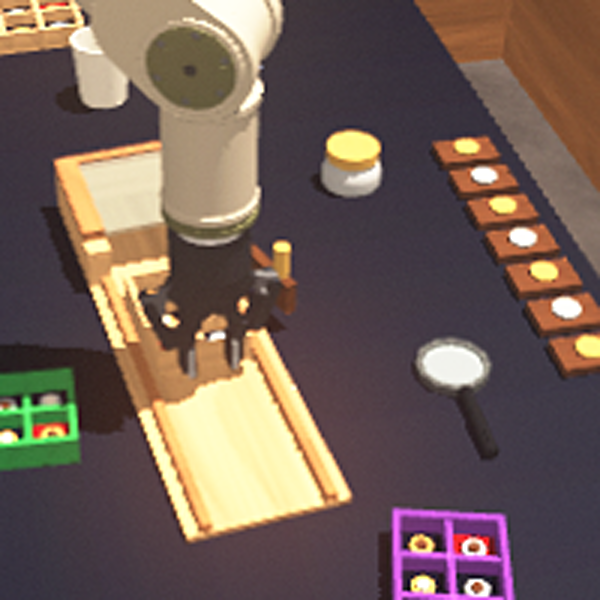

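```bash
for i in 1; do python3 -m pendant '[[[0.05,0,0],[0,0,0],0.4],[[0.08,0,0],[0,0,0],0.4],[[0.1,0,0],[0,0,0],0.4],[[0.1,0,0],[0,0,0],0.4],[[0.1,0,0],[0,0,0],0.4]]' | grep contact
python3 -m pendant '[[[0.08,0,0],[0,0,0],0.4],[[0.08,0,0],[0,0,0],0.4],[[0.08,0,0],[0,0,0],0.4],[[0.08,0,0],[0,0,0],0.4],[[0.08,0,0],[0,0,0],0.4]]' | grep contact; done
python3 -c "from h import *;st()"
```

```text
contact_force: [0.1, -1.1, -0.8]
contact_force: [0.5, -2.1, -1.7]
t 15.03 case [-114.7   -5.8] z 191.1 toolx-vs-casex deg 0.21 tilt [-0. -0.] F [ 0.5 -2.1 -1.7] g 0.4
```

```bash
python3 -m pendant '[[[0.08,0,0],[0,0,0],0.4],[[0.08,0,0],[0,0,0],0.4],[[0.08,0,0],[0,0,0],0.4],[[0.08,0,0],[0,0,0],0.4],[[0.08,0,0],[0,0,0],0.4]]' | grep contact
python3 -m pendant '[[[0.08,0,0],[0,0,0],0.4],[[0.08,0,0],[0,0,0],0.4],[[0.08,0,0],[0,0,0],0.4],[[0.08,0,0],[0,0,0],0.4],[[0.08,0,0],[0,0,0],0.4]]' | grep contact
python3 -m pendant '[[[0.08,0,0],[0,0,0],0.4],[[0.08,0,0],[0,0,0],0.4],[[0.08,0,0],[0,0,0],0.4],[[0.08,0,0],[0,0,0],0.4],[[0.08,0,0],[0,0,0],0.4]]' | grep contact
python3 - <<'E'
from h import *
st()
for n in ("side","top"):
    p=eyes.read_camera(n)
    for t,z in (("tray_rear",.023),("tray",.008),("peg_top",.094)):
        for d in finder.pinpoint(t,p)[:4]:
          c=incase(atz(p,*d["at"],z))
          if abs(c[1])<.05 or t=="peg_top": print(n,t,round(d["confidence"],2),c)
    a=p["frame"][130:330,240:440,::-1]
    cv2.imwrite("pics/5%s.png"%n,cv2.resize(a,None,fx=3,fy=3,interpolation=cv2.INTER_CUBIC))
E
```

```text
contact_force: [-0.6, -1.1, -0.6]
contact_force: [-0.1, -1.7, -1.6]
contact_force: [0.9, -2.9, -1.4]
t 16.9 case [-42.6  -5.6] z 191.1 toolx-vs-casex deg 0.21 tilt [-0. -0.] F [ 0.9 -2.9 -1.4] g 0.39
side tray_rear 0.61 [-0.04136836 -0.00158153]
side tray 0.77 [ 0.03123925 -0.00060937]
side peg_top 0.77 [-0.10036034 -0.1050104 ]
top peg_top 0.68 [-0.10762195 -0.0936238 ]
```

View pics/5side.png

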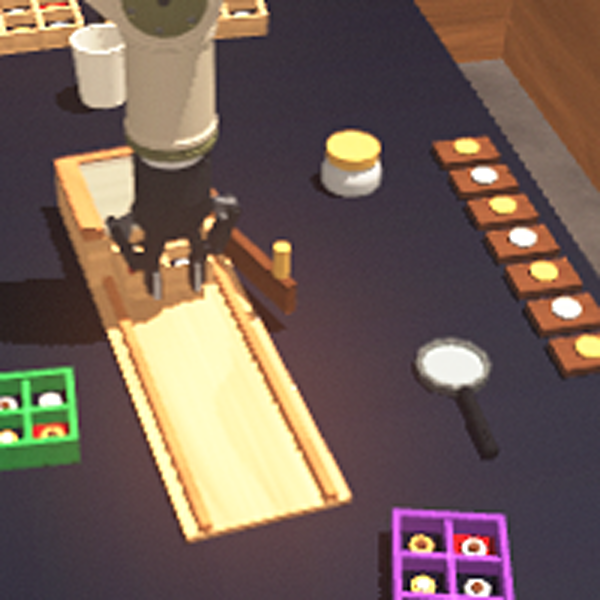

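```bash
python3 -m pendant '[[[0.06,0,0],[0,0,0],0.4],[[0.06,0,0],[0,0,0],0.4],[[0.06,0,0],[0,0,0],0.4],[[0.06,0,0],[0,0,0],0.4],[[0.06,0,0],[0,0,0],0.4]]' | grep contact
python3 -m pendant '[[[0.05,0,0],[0,0,0],0.4],[[0.05,0,0],[0,0,0],0.4],[[0.05,0,0],[0,0,0],0.4],[[0.05,0,0],[0,0,0],0.4],[[0.05,0,0],[0,0,0],0.4]]' | grep contact
python3 - <<'E'
from h import *
st()
for n in ("side","top"):
  for k in (1,2):
    p=eyes.read_camera(n)
    for t,z in (("tray_rear",.023),("tray",.008)):
        for d in finder.pinpoint(t,p)[:4]:
          c=incase(atz(p,*d["at"],z))
          if abs(c[1])<.05: print(n,t,round(d["confidence"],2),c)
E
```

```text
contact_force: [0.7, -3.8, 1.4]
contact_force: [0.8, -3.6, 2.6]
t 18.55 case [-9.8 -5.5] z 191.2 toolx-vs-casex deg 0.2 tilt [ 0. -0.] F [ 0.8 -3.6  2.6] g 0.4
side tray_rear 0.54 [-0.01047409 -0.01266268]
side tray 0.6 [0.08252377 0.0014029 ]
side tray_rear 0.75 [-0.01740568  0.00480086]
side tray 0.64 [ 0.0728953  -0.01096626]
```

```bash
python3 -m pendant '[[[0.03,0,0],[0,0,0],0.4],[[0.03,0,0],[0,0,0],0.4],[[0.03,0,0],[0,0,0],0.4],[[0.03,0,0],[0,0,0],0.4],[[0.02,0,0],[0,0,0],0.4]]' | grep contact
python3 -c "from h import *;st()"
```

```text
contact_force: [-0.2, -1.4, -1.0]
t 19.77 case [-1.4 -5.4] z 191.0 toolx-vs-casex deg 0.22 tilt [-0. -0.] F [-0.2 -1.4 -1. ] g 0.4
```

```bash
python3 -m pendant '[[[-0.3,0,0],[0,0,0],0.4],[[-0.6,0,0],[0,0,0],0.4],[[-0.6,0,-0.5],[0,0,0],0],[[-0.6,0,-0.9],[0,0,0],0],[[-0.5,0,-0.9],[0,0,0],0]]' | grep contact
python3 -m pendant '[[[-0.6,0,0],[0,0,0],0],[[-0.6,0,0],[0,0,0],0],[[0,0,0],[0,0,0],0]]' | grep contact
python3 - <<'E'
from h import *
st()
for n in ("side","top"):
  for k in (1,2):
    p=eyes.read_camera(n)
    for t,z in (("tray_rear",.023),("tray",.008),("mouth",.008),("peg_top",.094)):
        for d in finder.pinpoint(t,p)[:4]:
          c=incase(atz(p,*d["at"],z))
          if abs(c[1])<.05 or t=="peg_top": print(n,t,round(d["confidence"],2),c)
  if n=="side":
    a=p["frame"][150:270,220:360,::-1].copy()
    cv2.imwrite("pics/6.png",cv2.resize(a,None,fx=5,fy=5,interpolation=cv2.INTER_CUBIC))
    for x in (-.003,0,.01,.018):
        for y in (-.05,.05):
            c,s=np.cos(Q[2]),np.sin(Q[2]);r,cc=proj(p,[Q[0]+c*x-s*y,Q[1]+s*x+c*y,.038]);print(x,y,round((cc-220)*5),round((r-150)*5))
E
```

```text
contact_force: [1.2, 0.2, 0.4]
contact_force: [0.5, 0.3, 0.1]
t 20.77 case [-231.    -5.5] z 327.5 toolx-vs-casex deg -0.05 tilt [ 0.001 -0.001] F [0.5 0.3 0.1] g -0.0
side tray_rear 0.75 [-0.01254642  0.002162  ]
side tray 0.78 [ 0.07926037 -0.01065598]
side mouth 0.67 [ 1.36755423e-02 -8.84559678e-05]
side peg_top 0.74 [-0.09334935 -0.1050408 ]
side peg_top 0.52 [-0.0271312   0.01470672]
side tray_rear 0.55 [-0.00704955 -0.00682191]
side tray 0.61 [ 0.08452089 -0.00491601]
side mouth 0.86 [ 0.0053604  -0.01290321]
side peg_top 0.74 [-0.32196379 -0.17907028]
side peg_top 0.64 [-0.09472436 -0.09988126]
-0.003 -0.05 442 305
-0.003 0.05 286 336
0 -0.05 440 303
0 0.05 285 333
0.01 -0.05 435 293
0.01 0.05 281 323
0.018 -0.05 432 286
0.018 0.05 278 315
top tray_rear 0.62 [0.00540854 0.00056136]
top mouth 0.97 [0.00285883 0.0023356 ]
top peg_top 0.59 [-0.09559985 -0.09754569]
top tray_rear 0.58 [ 0.37596454 -0.02063217]
top tray_rear 0.54 [ 0.00785122 -0.00475787]
top mouth 0.81 [-0.00110176  0.00345642]
top peg_top 0.46 [-0.10439308 -0.0933448 ]
top peg_top 0.17 [-0.00489482  0.00461419]
```

View pics/6.png

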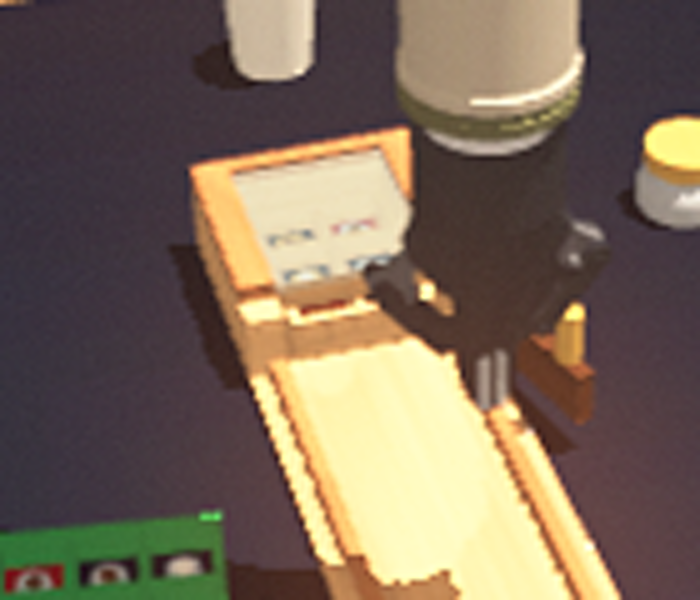

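```bash
python3 -m pendant '[[[0.74,0.7,0],[0,0,0],0],[[0.74,0.7,0],[0,0,0],0],[[0.74,0.7,0],[0,0,0],0],[[0,0,0],[0,0,0],0]]' | grep contact
python3 -c "from h import *;st()"
```

```text
contact_force: [-1.2, -0.8, -0.3]
t 22.27 case [ -87.9 -134.7] z 325.6 toolx-vs-casex deg 0.78 tilt [-0.001  0.001] F [-1.2 -0.8 -0.3] g -0.0
```

```bash
python3 -m pendant '[[[0,0,0.75],[0,0,0],0],[[0,0,0.7],[0,0,0],0],[[0,0,0],[0,0,0],0],[[0,0,0],[0,0,0],0]]' | grep contact
python3 -c "from h import *;st()"
```

```text
contact_force: [0.2, 0.0, 0.7]
t 22.77 case [ -95.2 -132.2] z 241.8 toolx-vs-casex deg 0.18 tilt [ 0.002 -0.   ] F [0.2 0.  0.7] g 0.0
```

```bash
python3 -m pendant '[[[-0.1,-0.27,0],[0,0,0],0],[[-0.07,-0.37,0],[0,0,0],0],[[0.02,-0.27,0],[0,0,0],0],[[0.03,-0.25,0],[0,0,0],0],[[0.1,-0.33,0],[0,0,0],0]]' | grep contact
python3 -m pendant '[[[0.15,-0.28,0],[0,0,0],0],[[0,0,0],[0,0,0],0],[[0,0.1,0],[0,0,0],0]]' | grep contact
python3 - <<'E'
from h import *
st()
for n in ("side","top"):
  for k in (1,2):
    p=eyes.read_camera(n)
    for d in finder.pinpoint("peg_top",p)[:2]: print(n,round(d["confidence"],2),incase(atz(p,*d["at"],.094)))
E
```

```text
contact_force: [1.4, 0.2, 1.8]
contact_force: [0.9, 0.8, -0.1]
t 23.77 case [-87.5 -32.5] z 241.6 toolx-vs-casex deg 0.2 tilt [0.003 0.001] F [ 0.9  0.8 -0.1] g -0.0
side 0.66 [-0.07737619 -0.00299052]
side 0.58 [-0.31437623 -0.17519427]
```

```bash
python3 -m pendant '[[[-0.5,0,0],[0,0,0],0],[[0,-0.52,0],[0,0,0],0],[[0,0,0],[0,0,0],0],[[0.22,0,0],[0,0,0],0],[[0.33,-0.33,0],[0,0,0],0]]' | grep contact
python3 -m pendant '[[[0.23,-0.15,0],[0,0,0],0],[[0.22,-0.1,0],[0,0,0],0],[[0.26,-0.08,0],[0,0,0],0],[[0,0,0],[0,0,0],0]]' | grep contact
python3 - <<'E'
from h import *
st()
for n in ("side","top"):
  for k in (1,2):
    p=eyes.read_camera(n)
    for d in finder.pinpoint("peg_top",p)[:2]: print(n,round(d["confidence"],2),incase(atz(p,*d["at"],.094)))
E
```

```text
contact_force: [-0.3, -1.2, 0.4]
contact_force: [-0.2, 0.4, -0.1]
t 25.3 case [-39.6  39. ] z 240.2 toolx-vs-casex deg 0.43 tilt [0.    0.001] F [-0.2  0.4 -0.1] g 0.0
side 0.78 [-0.03636686  0.03591801]
side 0.56 [-0.04140816  0.03448715]
```

```bash
python3 -m pendant '[[[0.05,-0.02,0],[0,0,0],0],[[0.05,-0.01,0],[0,0,0],0],[[0.05,0,0],[0,0,0],0],[[0.04,0,0],[0,0,0],0],[[0,0,0],[0,0,0],0]]' | grep contact
python3 -c "from h import *;st()"
python3 -m pendant '[[[0.03,0,0],[0,0,0],0],[[0.03,0,0],[0,0,0],0]]' | grep contact
python3 -m pendant '[[[0.03,0,0],[0,0,0],0],[[0.03,0,0],[0,0,0],0]]' | grep contact
python3 -c "from h import *;st()"
```

```text
contact_force: [0.1, 0.1, 1.0]
t 26.32 case [-30.1  41.2] z 240.1 toolx-vs-casex deg 0.24 tilt [0. 0.] F [0.1 0.1 1. ] g 0.0
contact_force: [-1.1, -0.2, 0.6]
contact_force: [0.2, -0.9, -0.4]
t 26.82 case [-23.1  41.3] z 240.1 toolx-vs-casex deg 0.21 tilt [-0. -0.] F [ 0.2 -0.9 -0.4] g 0.0
```

```bash
python3 -m pendant '[[[0.03,0,0],[0,0,0],0],[[0.03,0,0],[0,0,0],0]]' | grep contact
python3 -m pendant '[[[0.02,0,0],[0,0,0],0],[[0.02,0,0],[0,0,0],0]]' | grep contact
python3 - <<'E'
from h import *
st()
p=eyes.read_camera("side")
a=p["frame"][150:270,220:360,::-1]
cv2.imwrite("pics/7.png",cv2.resize(a,None,fx=5,fy=5,interpolation=cv2.INTER_CUBIC))
E
```

```text
contact_force: [1.4, -14.1, 0.5]
contact_force: [0.7, -19.9, 1.1]
t 27.32 case [-21.1  41.5] z 240.1 toolx-vs-casex deg -0.05 tilt [ 0.001 -0.005] F [  0.7 -19.9   1.1] g -0.0
```

View pics/7.png

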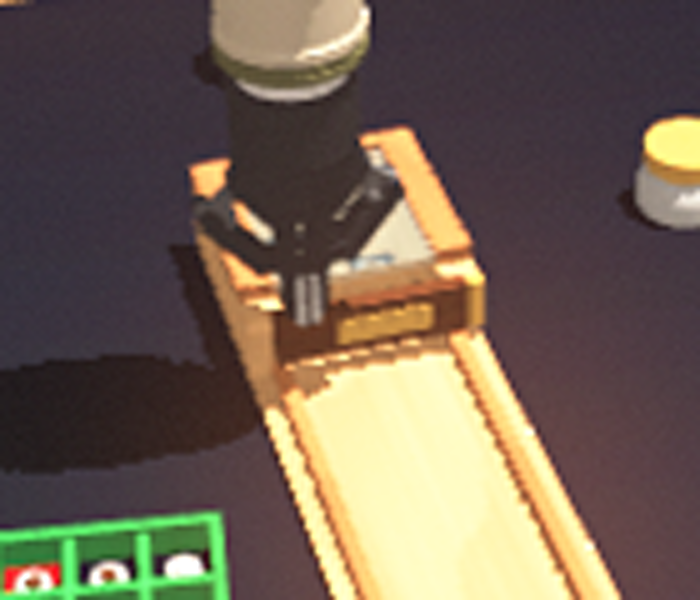

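```bash
python3 -m pendant '[[[-0.1,0,0],[0,0,0],0],[[-0.3,0,0],[0,0,0],0],[[-0.6,0,0],[0,0,0],0],[[-0.5,0,-0.8],[0,0,0],0],[[0,0,-0.9],[0,0,0],0]]' | grep contact
python3 -m pendant '[[[-0.8,0,-0.5],[0,0,0],0],[[-0.9,0,0],[0,0,0],0],[[-0.9,0,0],[0,0,0],0],[[0,0,0],[0,0,0],0],[[0,0,0],[0,0,0],0]]' | grep contact
python3 - <<'E'
from h import *
st()
for n in ("side","top"):
  for k in (1,2):
    p=eyes.read_camera(n)
    for d in finder.pinpoint("peg_top",p)[:2]: print(n,round(d["confidence"],2),incase(atz(p,*d["at"],.094)))
  if n=="side":
    a=p["frame"][150:270,220:360,::-1]
    cv2.imwrite("pics/8.png",cv2.resize(a,None,fx=5,fy=5,interpolation=cv2.INTER_CUBIC))
E
```

```text
contact_force: [1.2, 1.8, 0.4]
contact_force: [-0.1, -0.1, -0.6]
t 28.62 case [-262.9   40.2] z 371.9 toolx-vs-casex deg 0.2 tilt [-0.  0.] F [-0.1 -0.1 -0.6] g -0.0
side 0.55 [0.0059592  0.04583373]
side 0.51 [-0.10377144  0.01927047]
side 0.46 [0.00049496 0.03537022]
top 0.6 [-0.00682361  0.03314542]
top 0.62 [-0.01468533  0.0425928 ]
```

View pics/8.png

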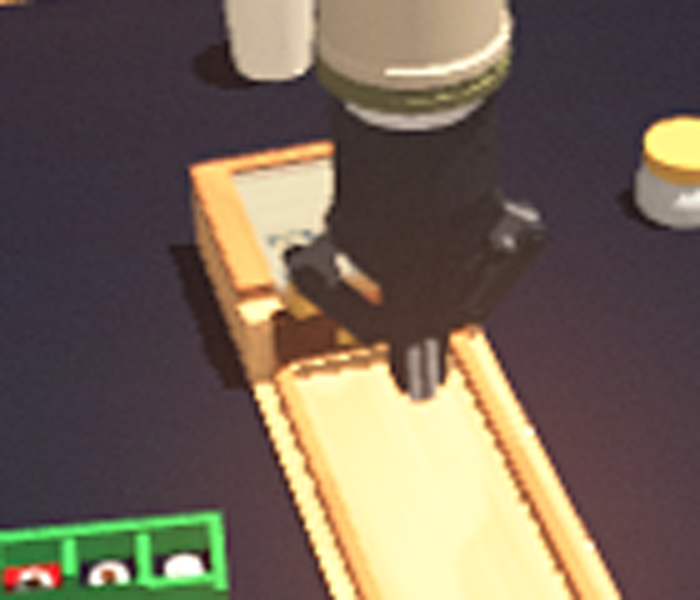

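```bash
python3 -c "from h import *;print(workorder.hand_in())"
```

```text
the job is handed in; nothing more can be done
None
```

The job is handed in: by my estimate the wooden tray's rear face is about 6–10 mm past the mouth, inside the showcase, with the door pushed shut against its stop. The cup, magnifier and tin were never approached. The hand-in returned no verdict, so none of this is confirmed by the judge.

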